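Close an SSD heatsink and gauge its height

ROBOT

A 6-joint arm with a two-finger parallel gripper is mounted at the origin on the work surface. World frame = base frame: x ahead of the robot, y to its left, z up, the work surface at z = 0. Lengths are in m, angles in rad, forces in N, time in s.
With the tool pointing down it reaches from about 0.375 to 0.9 m from the base axis. Payload 3.1 kg.
Tool frame: the origin (TCP) lies between the finger pads; the fingertips stand 8 mm ahead of it and the grasp point (between the pads) lies 11 mm behind it; z points along the fingers, y is the line along which they close (so a half turn about z gives the same grasp; the last joint's range is limited). The gripper opens to 87 mm and grips with 3 to 60 N. Pads are 19 mm wide; open, the fingers measure 117 mm over their backs; the gripper's body (75 mm by 190 mm) begins 51 mm behind the grasp point.
Start: joints at [-1.351, 0.527, 1.433, -0, 1.181, -0.178], TCP at [0.242, -0.576, 0.231] pointing down, gripper open.
Joint ranges: [-3.08, 3.08], [-0.75, 2.2], [0.22, 2.44], [-1.43, 4.57], [0, 2.65], [-2.85, 2.85]. Speed limits (rad/s): [2.79, 2.79, 3.14, 3.14, 3.14, 3.14].

INTERFACE

Orientations are given as a unit quaternion [x, y, z, w].
In Python, from rig import robot gives the robot as it stands.
- The arm moves only by the tool move_arm, never from a script. Its argument "motion" is text: rows parted by semicolons, each of 5 numbers parted by spaces: the opening, from -1 (shut) to 1 (fully open), then the shift along the tool's x, y, z normalised to -1 to 1, where 1 is 0.2 m, then the turn about the tool's z normalised to -1 to 1, where 1 is pi rad. A call has 1 to 12 rows; each row is the pose to reach, as a shift and turn from the pose commanded when the call began, along the tool's axes at that moment, turning the shorter way round; what a row does not reach only later rows make up. A row lasts 1/12 s, in which the tool goes at most 41.7 mm and 7.16 degrees, less where a joint would pass 70% of its speed; a pose out of reach is approached as far as the arm can. A call with a number of a shift or a turn outside -1 to 1 is refused whole. A call with a gripper value outside its range is refused whole. The fingers move at their own pace and stop on an object; "newtons" is the grip in N (left out, the last holds). Time passes only in rows, so rows that repeat a pose let the fingers close. It gives the time, the measured TCP pose, the force, the opening and the grip force at its end, in the units of the state.
- robot.get_obs(): the state, without advancing time (a new reading comes with each control period).
- robot.camera(name): name is "scene" or "top"; returns (picture, depth): 420x560x3 uint8, red, green, blue; 420x560 float32, m along the optical axis (not along the pixel's ray), 0 where there is no reading.
- robot.camera_model(name): a dict with "mtx" (3x3 intrinsics, pixels), "position" and "attitude" of the camera in the world. Camera axes: x right, y down, z forward; pixel columns grow to the right and rows downward; lengths in m; the calibration is good to about 2 mm. A picture is of the moment at which its call begins. camera_model takes no time and is no camera call.
- robot.hand_in(): hands the job in; it is judged then, once.
The state is a dict: "time": time; "q": joint angles; "joint_velocities": joint speeds; "joint_torque": joint torques, N m; "position": TCP position; "tool_rot": TCP orientation; "ft_force": force on the tool from outside, world axes, zero at the start; "moment": the same for the moment, N m; "grip_width": finger opening in m; "grip_force": force on a finger pad.
Only numpy, scipy, OpenCV 4.12 (cv2) and the standard library are available. Lean on these libraries where they do the work, as an engineer would, in place of code of your own. Each camera call takes 0.05 s, during which the arm holds its last target. There are 200 camera calls.

TASK

Fit the longer finned cover onto the SSD heatsink tray on the aluminium plate and press it down until it lies level and is held by all four spring clips. Then take the height gauge out of its sloping holder and lower it gently, standing square across the middle of the cover with the sprung foot on the fins; let go only when both legs stand on the plate, and leave it there showing the height of the closed heatsink. Leave the other things where they lie.

Things in the scene. Friction and masses are not known exactly. Their poses are not given: they have to be found in the camera images.
- plate: Fixed aluminium assembly plate, 180 (x) x 130 (y) x 12 mm, flat on the bench. Origin: centre of its underside, its top 12 mm above. Along x in its middle is the heatsink's dark tray (134 x 30 x 4 mm) with the SSD on it; its upturned ends, 119 mm apart inside, reach 11 mm above the plate. Beyond 22 mm either side of the centre line the plate's top is free for the gauge's legs.
- clips (a point): Centre of the four spring clips, 13 mm above the plate, axes as the plate's. The clips stand at x = +-38 mm (12 mm long in x) on both sides: noses 24 mm apart at this height, flaring above to a 37 mm wide mouth 9 mm higher. A cover laid in the mouths stays about 8 mm too high; about 10 to 15 N down on the middle of its top snaps it under the noses.
- seat (a point): Middle of the SSD's top face, 20 mm above the bench, axes as the plate's: where the centre of the cover's underside lies when it is fully down, the cover's x along the plate's x, either way round.
- cover: The longer finned cover, loose, bare aluminium, about 90 g: flange 110 (x) x 28 (y) x 3 mm, on it lengthwise fins 110 x 22 mm, their top 17 mm above the underside (grip across the 22 mm, at the middle, with the fingertips above the flange). Origin: centre of its underside, x lengthwise. It lies on the bench, fins up; the short cover may lie on either side of it.
- cover_top (a point): Centre of the top of the longer cover's fins, 17 mm above its underside.
- holder: Fixed black plastic holder for the gauge, base 120 x 120 mm, origin on the bench. The gauge stands in it on a sloping ledge, its top leaning 35 degrees towards the holder's -x (roughly to the robot), against a bed on that side that reaches 52 mm up it and between two cheeks that reach 28 mm up its legs. Draw the gauge out along its own z, 60 mm or more.
- gauge: Loose digital height gauge, about 0.36 kg, a bridge: two legs 44 (x) x 12 (y) mm at y = +-40 mm (68 mm clear between), crossbar 92 mm wide at z 45 to 59 mm, grey readout head 26 (x) x 40 (y) mm at z 59 to 122 mm, cap to 132. Origin: midway between the legs' undersides; z up the gauge, y from leg to leg. Stands free stably; either way round is right across the cover.
- grip (a point): Middle of the gauge's readout head, on its axis 95 mm above the legs' undersides; axes as the gauge's. Grip across its 40 mm width (gauge y) with the fingers along the gauge's -z.
- plunger (a joint): The gauge's sprung foot, a slide: 0 = fully out, its face level with the legs' undersides; grows as the foot is pushed up, to 0.035 m. With both legs standing it reads the height above the plate of what is under the foot: 0.025 on the closed heatsink. Spring force 0.5 N at 0, 1 N at 0.025.
- foot (a point): Centre of the underside of the foot, a 16 mm disc on the gauge's axis. Lower the gauge slowly, some 15 to 20 mm/s, for the last centimetre: a knock of over 90 N between its legs and the plate spoils it.
- short_cover: A like finned aluminium cover but only 80 mm long: does not belong on this tray. Bystander. Origin: centre of its underside.
- ram: Bystander: dark memory module lying flat, 133 x 38 x 8 mm.
- fan: Bystander: black square 120 mm case fan, 25 mm thick, lying flat.
- pump: Bystander: black pump block with a round copper face up, 74 mm square, 44 mm high.
- driver: Bystander: screwdriver lying on the bench, 190 mm long.
Things that resemble listed ones, but are neither listed nor needed, are in the scene too. What is shaped like the gauge but purple or yellow is not meant.

How it is judged:
On the way, in this order (a step that is already met when the one before it is completed fails the run):
1. the longer cover lies level in the tray, fully down under the clips (z of cover in the frame of seat between -0.002 and 0.0022 m and horizontal distance between cover and seat below 0.007 m and angle between cover's own z axis and vertical below 0.035 rad and angle between the x axis of cover and the x axis of plate, either way round below 0.1 rad), for 0.2 s.
2. the gauge, still between the fingers, stands upright on the plate across the cover and reads its height (all of step 1 and z of gauge in the frame of plate between 0.01 and 0.0145 m and angle between gauge's own z axis and vertical below 0.04 rad and value of joint plunger between 0.0232 and 0.0268 m and horizontal distance between foot and cover_top below 0.014 m and angle between the y axis of gauge and the y axis of plate, either way round below 0.2 rad and contact force between the fingers and gauge above 0.5 N), for 0.1 s.
At the end, for the whole second after the job is handed in: Longer cover fully down in the tray (2 mm in height, 7 mm in plan, level to 2 deg, along it to 5 deg); gauge released, still, on the plate (legs within 2.5 mm of it, upright to 2 deg, square across to 11 deg), foot within 14 mm of the cover's middle, reading 23.2 to 26.8 mm; the rest left alone (all of step 1 and z of gauge in the frame of plate between 0.01 and 0.0145 m and angle between gauge's own z axis and vertical below 0.04 rad and value of joint plunger between 0.0232 and 0.0268 m and horizontal distance between foot and cover_top below 0.014 m and angle between the y axis of gauge and the y axis of plate, either way round below 0.2 rad and linear speed of each of gauge, cover below 0.02 m/s); the robot touches nothing.
It fails at once if the gauge is slammed down: more than 90 N between gauge and plate (contact force between gauge and plate above 90 N).
It fails at once if a bystander (short cover, memory module, fan, pump block or screwdriver) is moved more than 30 mm (distance of any of short_cover, ram, fan, pump, driver from where it was at the start of the episode above 0.03 m).
It also fails if it takes over 67 s, if anything falls off the work surface, if the arm or the gripper's body presses on something with over 40 N, if the wrist force passes 120 N, or if a joint passes its speed limit or range.

## Working session

There is one attempt and no reset: what is moved stays moved. The work goes in short steps, Python scripts to look and compute and a tool call to move; the robot and the scene stay as the last step left them, time stands still between calls to the robot, and variables do not carry over. Pictures are saved under pics/ and viewed, at most 14 in all, crops included, and the job is handed in when it is done.

Besides the shell and the picture viewer there is one more tool, called after "Emit:" as name(argument=value, ...) on one line, values as JSON. move_arm: Moves the arm, as the interface text tells. Its arguments: {"type":"object","properties":{"motion":{"type":"string"},"newtons":{"type":"number"}},"required":["motion"]}

```bash
mkdir -p pics && cat > h.py <<'E'
import numpy as np, cv2
from scipy.spatial.transform import Rotation as R
from rig import robot
def att(m):
    a=np.array(m["attitude"],float)
    return a if a.shape==(3,3) else R.from_quat(a).as_matrix()
def cloud(d,m):
    K=np.array(m["mtx"]);v,u=np.mgrid[:d.shape[0],:d.shape[1]]
    p=np.stack([(u-K[0,2])/K[0,0]*d,(v-K[1,2])/K[1,1]*d,d],-1)
    w=p@att(m).T+np.array(m["position"]);w[d==0]=np.nan
    return w
E
python3 - <<'E'
from h import *
for n in("top","scene"):
    im,d=robot.camera(n);m=robot.camera_model(n);print(m)
    np.savez(f"{n}0.npz",im=im,d=d,w=cloud(d,m))
    cv2.imwrite(f"pics/{n}0.png",cv2.resize(im[...,::-1],(784,588)))
print(robot.get_obs())
E
```

```text
{'mtx': array([[405.26530431,   0.        , 279.49567133],
       [  0.        , 405.26530431, 209.38669203],
       [  0.        ,   0.        ,   1.        ]]), 'position': array([0.39965022, 0.1815831 , 1.26291197]), 'attitude': array([ 0.7142633 , -0.69708871,  0.05149783, -0.03525962])}
{'mtx': array([[492.42337488,   0.        , 276.94722618],
       [  0.        , 492.42337488, 205.79786724],
       [  0.        ,   0.        ,   1.        ]]), 'position': array([ 1.33863349, -0.28500109,  1.09062773]), 'attitude': array([ 0.80623027,  0.46300697, -0.18145228, -0.32045649])}
{'time': 0.1, 'q': array([-1.35149216e+00,  5.28378831e-01,  1.43374713e+00, -1.71804188e-05,
        1.18140060e+00, -1.78484838e-01]), 'joint_velocities': array([ 0.00037509, -0.00303496, -0.00358738, -0.00133388, -0.00054813,
        0.00093953]), 'joint_torque': array([-7.31902164e-04, -4.40985954e+01, -1.77150589e+01,  6.35531824e-02,
        5.34087466e-02, -3.98706118e-05]), 'position': array([ 0.24200514, -0.57556114,  0.22967461]), 'tool_rot': array([ 9.80284503e-01,  1.97588860e-01, -2.76762019e-05, -9.66592580e-04]), 'ft_force': array([ 0.63574242, -0.55709899,  0.14944111]), 'moment': array([-0.00067686,  0.00295135, -0.04719279]), 'grip_force': 0.0, 'grip_width': 0.08695874569678304}
```

View pics/top0.png

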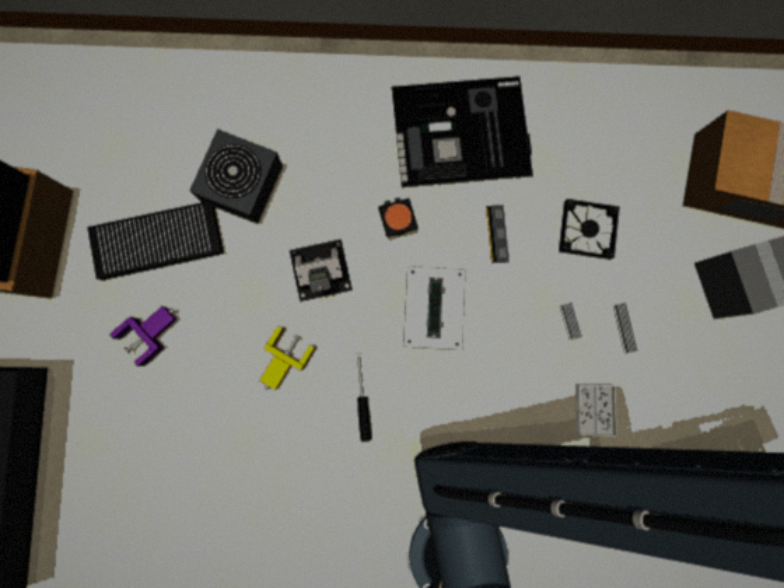

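View pics/scene0.png

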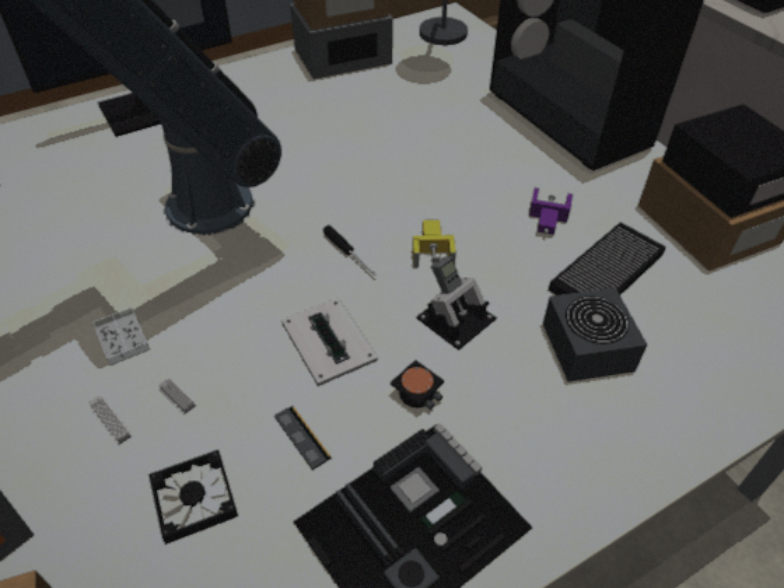

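The top view shows two grey finned covers right of the plate, at (570,321) and (626,328). The right one is longer, so it is the one meant. The plate is at (435,308), and the holder with the grey gauge is at (321,270). The purple (140,335) and yellow (288,358) bridges are decoys. The scene view shows the grey gauge at (455,290), leaning in its holder. I'll measure next and confirm with one crop.

```bash
cat > m.py <<'E'
from h import *
import sys
def load(n,k="0"):
    z=np.load(f"{n}{k}.npz");return z["im"],z["d"],z["w"]
def blob(w,xy,r,lo,hi):
    m=(abs(w[...,0]-xy[0])<r)&(abs(w[...,1]-xy[1])<r)&(w[...,2]>lo)&(w[...,2]<hi)
    n,l=cv2.connectedComponents(m.astype(np.uint8))
    best=max(range(1,n),key=lambda i:(l==i).sum()); p=w[l==best]
    rc=cv2.minAreaRect(p[:,:2].astype(np.float32)*1000)
    return p,rc
E
python3 - <<'E'
from m import *
im,d,w=load("top");ims,ds,ws=load("scene")
for n,px in dict(long=(626,328),short=(570,321),plate=(415,308),hold=(321,255),bench=(500,340)).items():
    u,v=int(px[0]/1.4),int(px[1]/1.4);p=w[v,u];print(n,p.round(4))
    if n in("bench",):continue
    for nm,W in(("top",w),("scene",ws)):
        lo,hi,r={"plate":(.007,.016,.13),"hold":(.003,.2,.12)}.get(n,(.006,.03,.06))
        try:
            q,rc=blob(W,p[:2],r,lo,hi);c=q.mean(0)
            pc=np.linalg.svd(q[:,:2]-c[:2],full_matrices=False)[2][0]
            print("  ",nm,len(q),"mean",c.round(4),"zmax",np.percentile(q[:,2],95).round(4),"rect",np.round(rc[0],1),np.round(rc[1],1),round(rc[2],1),"pca",np.degrees(np.arctan2(pc[1],pc[0])).round(1))
        except Exception as e: print(nm,e)
a=cv2.resize(im[190:270,190:470,::-1],(784,224),interpolation=2)
b=cv2.resize(ims[160:300,50:360,::-1],(784,354),interpolation=2)
cv2.imwrite("pics/c1.png",np.vstack([a,b]))
E
```

```text
long [ 0.4902 -0.3678  0.0163]
   top 286 mean [ 0.4916 -0.37    0.0137] zmax 0.0187 rect [ 492.1 -372.4] [109.1  29.5] 12.4 pca -167.1
   scene 355 mean [ 0.4934 -0.3722  0.0152] zmax 0.0227 rect [ 490.7 -372.7] [114.6  28.6] 11.6 pca 12.7
short [ 0.5028 -0.2432  0.015 ]
   top 206 mean [ 0.5035 -0.2475  0.0132] zmax 0.0179 rect [ 503.3 -247.2] [79.6 25.5] 16.0 pca -163.7
   scene 293 mean [ 0.5057 -0.2504  0.016 ] zmax 0.0222 rect [ 497.7 -254.9] [94.9 30.1] 15.2 pca 15.6
plate [0.5229 0.1024 0.0085]
   top 1950 mean [0.5243 0.0594 0.0111] zmax 0.0149 rect [526.8  58.7] [129.9 181.9] 88.1 pca 178.1
   scene 1495 mean [0.5317 0.0533 0.0134] zmax 0.0157 rect [522.   60.2] [143.3 190.7] 88.9 pca 0.5
hold [0.6379 0.3152 0.0048]
   top 1292 mean [0.5963 0.3109 0.0526] zmax 0.1309 rect [603.6 316.3] [127.8 122.9] 13.5 pca -168.0
   scene 3320 mean [0.6344 0.3068 0.0326] zmax 0.1203 rect [638.1 315.1] [239.6 238.9] 89.9 pca -132.6
bench [ 4.595e-01 -9.030e-02 -4.000e-04]
```

View pics/c1.png

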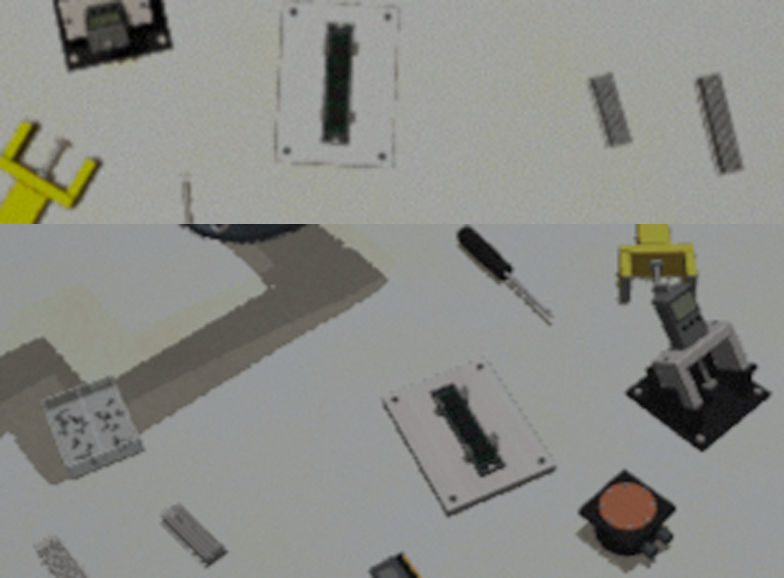

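The crop confirms it: the long cover is at (718,122) in the top strip, and fits 109 x 29 mm against 80 mm for the other. The gauge meant is the grey one in the black holder. Next I refine the plate and gauge, and compute the first move.

```bash
cat >> h.py <<'E'
def ray(n,u,v,z):
    m=robot.camera_model(n);K=np.array(m["mtx"]);c=np.array(m["position"])
    r=att(m)@np.array([(u-K[0,2])/K[0,0],(v-K[1,2])/K[1,1],1]);return c+r*(z-c[2])/r[2]
def go(p,yaw=None,cmd=None):
    "shift and turn (normalised) from measured pose to TCP p, tool-x yaw deg"
    o=robot.get_obs();T=R.from_quat(o["tool_rot"]);s=T.inv().apply(np.array(p)-(o["position"] if cmd is None else cmd))/.2
    X=T.as_matrix()[:,0];y0=np.degrees(np.arctan2(X[1],X[0]))
    t=0 if yaw is None else -((yaw-y0+90)%180-90)/180
    print("to",p,"shift",s.round(4),"turn",round(t,4),"yaw now",round(y0,2))
E
python3 - <<'E'
from m import *
S=[(293,12),(387,16),(286,150),(382,156)]
P=[ray("top",190+a/2.8,190+b/2.8,.012)[:2] for a,b in S];print(np.round(P,4),np.mean(P,0).round(4))
f=P[0]-P[2]+P[1]-P[3];print("plate yaw",np.degrees(np.arctan2(f[1],f[0])))
C=ray("scene",0,0,0)
# plate corners in scene crop
k=784/310
Q=[ray("scene",50+a/k,160+(b-224)/k,.012)[:2] for a,b in[(385,402),(490,361),(555,465),(448,513)]];print(np.round(Q,4),np.mean(Q,0).round(4))
for n in("top","scene"):
    im,d,w=load(n)
    q=w[(abs(w[...,0]-.59)<.12)&(abs(w[...,1]-.315)<.06)&(w[...,2]>.075)&(w[...,2]<.16)]
    c=q.mean(0);s,v=np.linalg.svd(q-c,full_matrices=False)[1:];print(n,len(q),c.round(4),(s/len(q)**.5).round(4),v.round(3).tolist(), "min",q.min(0).round(3),"max",q.max(0).round(3))
    q=w[(abs(w[...,0]-.62)<.12)&(abs(w[...,1]-.315)<.1)&(w[...,2]>.001)&(w[...,2]<.16)]
    np.save(f"hold_{n}.npy",q)
go([.492,-.372,.10],12.4)
E
```

```text
[[0.6032 0.1083]
 [0.6015 0.0029]
 [0.4493 0.1132]
 [0.4452 0.0072]] [0.5248 0.0579]
plate yaw -1.6922350244608755
[[ 0.4423 -0.0032]
 [ 0.4464  0.129 ]
 [ 0.617   0.119 ]
 [ 0.6154 -0.0095]] [0.5303 0.0588]
top 486 [0.5831 0.3093 0.1015] [0.0286 0.0228 0.0076] [[-0.667, -0.198, 0.719], [0.262, -0.965, -0.023], [-0.698, -0.173, -0.695]] min [0.54  0.268 0.075] max [0.622 0.36  0.14 ]
scene 634 [0.5853 0.303  0.1037] [0.0261 0.0218 0.0074] [[-0.687, -0.127, 0.715], [0.142, -0.989, -0.04], [0.712, 0.074, 0.698]] min [0.539 0.264 0.075] max [0.627 0.358 0.142]
to [0.492, -0.372, 0.1] shift [ 1.5464 -0.4529  0.6497] turn 0.0577 yaw now 22.79
```

Emit:
move_arm(motion="1 0.2 -0.06 0.08 0.03; 1 0.4 -0.12 0.16 0.0577; 1 0.6 -0.18 0.24 0.0577; 1 0.8 -0.24 0.32 0.0577; 1 0.95 -0.28 0.4 0.0577; 1 0.95 -0.28 0.4 0.0577")

```text
time: 0.6
position: [0.3981, -0.4441, 0.1471]
tool_rot: [0.994, 0.11, -0.001, -0.004]
ft_force: [-1.3, 0.4, -1.0]
grip_width: 0.0871
grip_force: 0.0
```

```bash
python3 - <<'E'
from h import *
go([.492,-.372,.05],12.4)
E
```

```text
to [0.492, -0.372, 0.05] shift [ 0.5372 -0.2442  0.4873] turn 0.0016 yaw now 12.68
```

Emit:
move_arm(motion="1 0.18 -0.08 0.16 0; 1 0.36 -0.16 0.32 0; 1 0.537 -0.244 0.487 0; 1 0.537 -0.244 0.487 0; 1 0.537 -0.244 0.487 0")

```text
time: 1.02
position: [0.4906, -0.3752, 0.0488]
tool_rot: [0.994, 0.11, -0.002, -0.004]
ft_force: [0.5, 0.0, -0.2]
grip_width: 0.087
grip_force: 0.0
```

```bash
python3 - <<'E'
from h import *
go([.492,-.372,.0135],12.4)
ims,_=robot.camera("scene");cv2.imwrite("pics/c2.png",cv2.resize(ims[255:335,30:140,::-1],(770,560),interpolation=2))
E
```

```text
to [0.492, -0.372, 0.0135] shift [ 0.0109 -0.0127  0.1765] turn 0.0014 yaw now 12.65
```

View pics/c2.png

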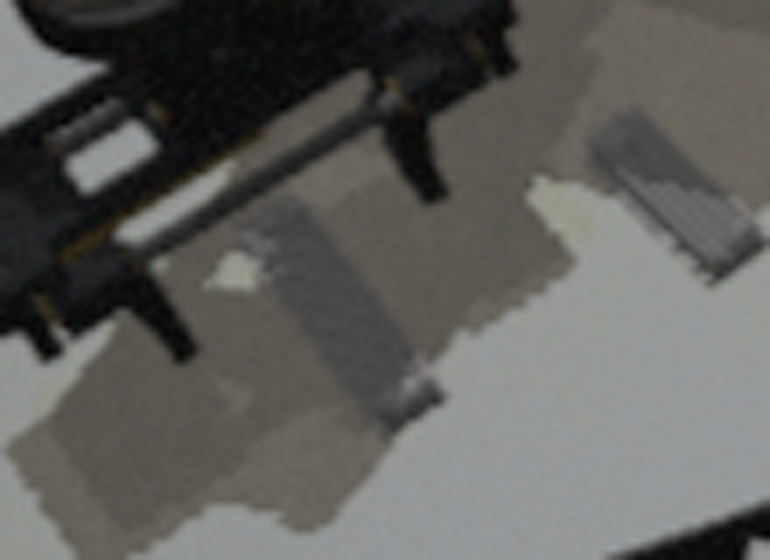

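The open fingers, with tips at (430,190) and (185,355), straddle the long cover, which runs from (270,215) to (410,405). I'll descend and grip.

Emit:
move_arm(motion="1 0.01 -0.013 0.08 0; 1 0.01 -0.013 0.15 0; 1 0.01 -0.013 0.177 0; 1 0.01 -0.013 0.177 0; -1 0.01 -0.013 0.177 0; -1 0.01 -0.013 0.177 0; -1 0.01 -0.013 0.177 0; -1 0.01 -0.013 0.177 0; -1 0.01 -0.013 0.177 0; -1 0.01 -0.013 0.177 0; -1 0.01 -0.013 0.177 0; -1 0.01 -0.013 0.177 0", newtons=50)

```text
time: 2.07
position: [0.4914, -0.3772, 0.0178]
tool_rot: [0.994, 0.108, -0.0, -0.0]
ft_force: [-0.2, -0.1, -0.1]
grip_width: 0.0416
grip_force: 0.0
```

```bash
python3 - <<'E'
from h import *
print(robot.get_obs()["position"])
go([.51,-.16,.11],-1.8)
E
```

```text
[ 0.4914367  -0.37716416  0.01779556]
to [0.51, -0.16, 0.11] shift [ 0.324  -1.0405 -0.461 ] turn 0.079 yaw now 12.41
```

Emit:
move_arm(motion="-0.1 0.005 -0.025 0.021 0; -0.1 0.005 -0.025 0.021 0; -1 0.005 -0.025 0.021 0; -1 0.005 -0.025 0.021 0; -1 0.005 -0.025 0.021 0; -1 0.005 -0.025 0.021 0; -1 0.005 -0.025 0.021 0; -1 0.005 -0.025 0.021 0", newtons=50)

```text
time: 2.73
position: [0.4914, -0.3722, 0.0136]
tool_rot: [0.994, 0.108, 0.0, 0.0]
ft_force: [0.9, -0.9, -1.2]
grip_width: 0.0212
grip_force: 50.0
```

```bash
python3 - <<'E'
from h import *
print(robot.get_obs()["position"])
go([.51,-.17,.11],-1.8)
E
```

```text
[ 0.49140327 -0.37222116  0.01356764]
to [0.51, -0.17, 0.11] shift [ 0.308  -0.9675 -0.4823] turn 0.0789 yaw now 12.4
```

Emit:
move_arm(motion="-1 0 0 -0.2 0; -1 0.02 -0.06 -0.4 0; -1 0.08 -0.24 -0.482 0.03; -1 0.14 -0.43 -0.482 0.06; -1 0.2 -0.62 -0.482 0.079; -1 0.26 -0.81 -0.482 0.079; -1 0.308 -0.968 -0.482 0.079; -1 0.308 -0.968 -0.482 0.079; -1 0.308 -0.968 -0.482 0.079; -1 0.308 -0.968 -0.482 0.079")

```text
time: 3.57
position: [0.5104, -0.1703, 0.1101]
tool_rot: [1.0, -0.015, 0.001, 0.0]
ft_force: [-0.4, -0.1, 0.3]
grip_width: 0.0212
grip_force: 50.0
```

```bash
python3 - <<'E'
from h import *
o=robot.get_obs();print(o["position"],o["grip_width"])
go([.527,.0585,.075],-1.8)
E
```

```text
[ 0.51043367 -0.17025293  0.11014755] 0.021233020618903746
to [0.527, 0.0585, 0.075] shift [ 0.0473 -1.1459  0.1747] turn 0.0002 yaw now -1.77
```

Emit:
move_arm(motion="-1 0.01 -0.2 0 0; -1 0.02 -0.4 0 0; -1 0.025 -0.6 0 0; -1 0.03 -0.8 0.05 0; -1 0.04 -0.95 0.1 0; -1 0.04 -0.99 0.12 0; -1 0.04 -0.99 0.12 0")

```text
time: 4.15
position: [0.524, 0.0286, 0.085]
tool_rot: [1.0, -0.015, -0.001, -0.0]
ft_force: [0.0, 0.2, -0.7]
grip_width: 0.0214
grip_force: 50.0
```

Emit:
move_arm(motion="-1 0.007 -0.08 0 0; -1 0.007 -0.155 0.05 0; -1 0.007 -0.155 0.05 0; -1 0.007 -0.155 0.05 0; -1 0.007 -0.155 0.05 0")

```text
time: 4.57
position: [0.5273, 0.0568, 0.0762]
tool_rot: [1.0, -0.017, 0.0, 0.0]
ft_force: [0.4, -0.2, -1.3]
grip_width: 0.0216
grip_force: 50.0
```

```bash
python3 - <<'E'
from h import *
o=robot.get_obs();print(o["position"],o["ft_force"])
go([.527,.0585,.055],-1.8)
a,_=robot.camera("scene");b,_=robot.camera("top")
cv2.imwrite("pics/c3.png",np.hstack([cv2.resize(a[190:290,180:290,::-1],(440,400),interpolation=2),cv2.resize(b[165:265,265:355,::-1],(360,400),interpolation=2)]))
E
```

```text
[0.52728447 0.05678503 0.07623073] [ 0.40946519 -0.19595273 -1.30051486]
to [0.527, 0.0585, 0.055] shift [-0.0018 -0.0086  0.1061] turn -0.0007 yaw now -1.92
```

View pics/c3.png

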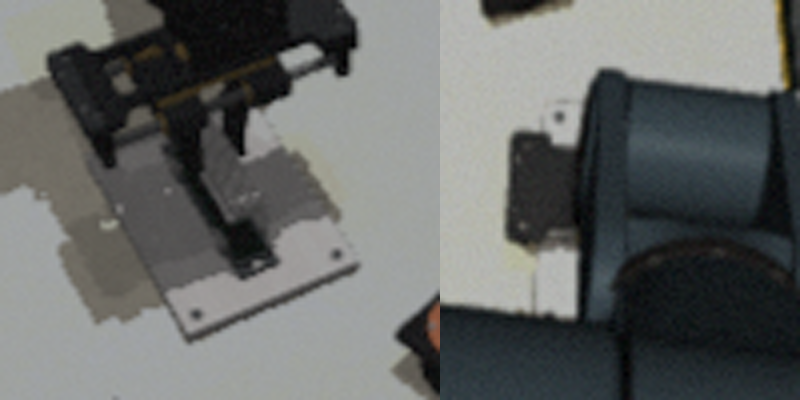

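The cover hangs between the fingers, with its front end at (240,205) above the dark tray end at (255,255). It is aligned, so I'll lower it into the clip mouths.

Emit:
move_arm(motion="-1 -0.002 -0.008 0.05 0; -1 -0.002 -0.008 0.1 0; -1 -0.002 -0.008 0.13 0; -1 -0.002 -0.008 0.15 0; -1 -0.002 -0.008 0.165 0; -1 -0.002 -0.008 0.165 0; -1 -0.002 -0.008 0.165 0")

```text
time: 5.25
position: [0.5262, 0.0598, 0.0428]
tool_rot: [1.0, -0.016, -0.0, 0.0]
ft_force: [-1.3, -4.5, 1.1]
grip_width: 0.0214
grip_force: 50.0
```

```bash
python3 - <<'E'
from h import *
o=robot.get_obs();print(o["position"],o["ft_force"],o["moment"])
a,_=robot.camera("scene")
cv2.imwrite("pics/c4.png",cv2.resize(a[200:280,190:280,::-1],(675,600),interpolation=2))
E
```

```text
[0.52621165 0.05976996 0.04278946] [-1.2600817  -4.54198991  1.05019151] [-0.83373656  0.13397672  0.01459708]
```

View pics/c4.png

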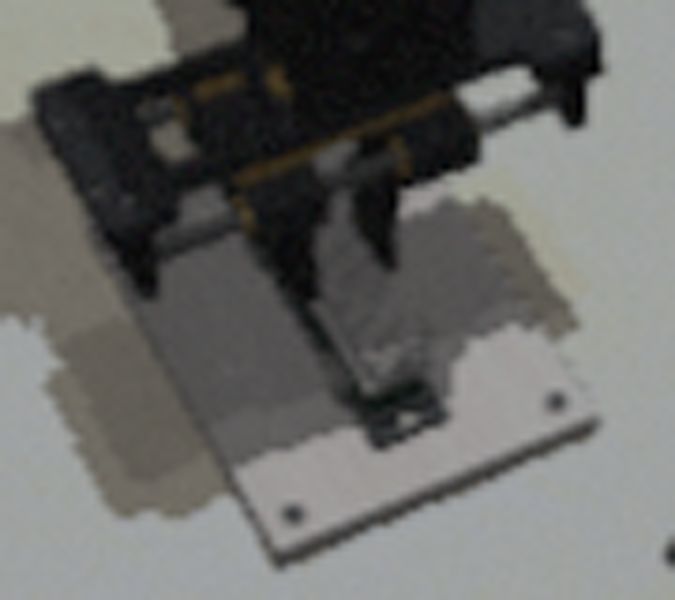

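The cover lies along the tray with its end at (385,375), inside the tray end at (405,415). The -4.5 N side force says it is 1–2 mm too far towards +y, so I'll shift it and press.

Emit:
move_arm(motion="-1 0 0.008 0 0; -1 0 0.008 0 0; -1 0 0.008 0 0; -1 0 0.008 0 0")

```text
time: 5.63
position: [0.5263, 0.0589, 0.0431]
tool_rot: [1.0, -0.016, 0.0, -0.0]
ft_force: [0.2, -2.6, 0.5]
grip_width: 0.0217
grip_force: 50.0
```

Emit:
move_arm(motion="-1 0 0.007 0 0; -1 0 0.007 0.01 0; -1 0 0.007 0.02 0; -1 0 0.007 0.03 0; -1 0 0.007 0.03 0; -1 0 0.007 0.04 0; -1 0 0.007 0.04 0; -1 0 0.007 0.045 0; -1 0 0.007 0.045 0; -1 0 0.007 0.045 0")

```text
time: 6.47
position: [0.5257, 0.0575, 0.0336]
tool_rot: [1.0, -0.016, -0.0, -0.0]
ft_force: [0.2, 0.6, -1.2]
grip_width: 0.0214
grip_force: 50.0
```

Emit:
move_arm(motion="-1 0 0 0.006 0; -1 0 0 0.012 0; -1 0 0 0.012 0; -1 0 0 0.012 0")

```text
time: 6.8
position: [0.5258, 0.0575, 0.0335]
tool_rot: [1.0, -0.016, 0.0, -0.0]
ft_force: [-3.6, -0.7, 17.0]
grip_width: 0.0217
grip_force: 50.0
```

Emit:
move_arm(motion="-0.1 0 0 -0.01 0; -0.1 0 0 -0.01 0; -0.1 0 0 -0.01 0; -0.1 0 0 -0.01 0; -0.1 0 0 -0.2 0; -0.1 0 0 -0.4 0; -0.1 0 0 -0.6 0; -0.1 0 0 -0.6 0; -0.1 0 0 -0.6 0")

```text
time: 7.55
position: [0.5279, 0.0573, 0.1536]
tool_rot: [1.0, -0.016, 0.003, 0.0]
ft_force: [-0.3, -0.2, 0.1]
grip_width: 0.0391
grip_force: 0.0
```

```bash
python3 - <<'E'
from h import *
o=robot.get_obs();print(o["position"],o["grip_width"])
go([.50,.20,.24],13)
E
```

```text
[0.52788438 0.05726683 0.15363106] 0.03912829596711484
to [0.5, 0.2, 0.24] shift [-0.1594 -0.7087 -0.433 ] turn -0.0823 yaw now -1.81
```

Emit:
move_arm(motion="1 0 0.2 -0.2 0; 1 0 0.4 -0.4 0; 1 0 0.6 -0.4 0; 1 0 0.8 -0.4 0; 1 0 1 -0.4 0; 1 0 1 -0.4 0; 1 0 1 -0.4 0; 1 0 1 -0.4 0")

```text
time: 8.22
position: [0.5187, -0.143, 0.2297]
tool_rot: [1.0, -0.017, -0.002, -0.001]
ft_force: [-0.4, 0.5, -0.2]
grip_width: 0.0828
grip_force: 0.0
```

```bash
python3 - <<'E'
from h import *
print(robot.get_obs()["position"])
D={}
for n in("top","scene"):
    m=robot.camera_model(n);F=[robot.camera(n) for _ in range(4)]
    im=np.mean([f[0] for f in F],0).astype(np.uint8);d=np.median([f[1] for f in F],0)
    w=cloud(d,m);np.savez(f"{n}1.npz",im=im,d=d,w=w);D[n]=im
    e=(abs(w[...,0]-.527)<.05)&(abs(w[...,1]-.058)<.012)
    q=w[e&(w[...,2]>.028)];print(n,len(q),q.mean(0),np.percentile(q[:,2],[5,50,95]))
    A=np.c_[q[:,:2]-q[:,:2].mean(0),np.ones(len(q))];print("plane",np.linalg.lstsq(A,q[:,2],rcond=None)[0])
a=D["scene"];b=D["top"]
cv2.imwrite("pics/c5.png",np.hstack([cv2.resize(a[150:290,200:360,::-1],(480,420),interpolation=2),cv2.resize(b[150:255,200:270,::-1],(280,420),interpolation=2)]))
E
```

```text
[ 0.51869486 -0.14300107  0.22971057]
top 161 [0.52858104 0.05825474 0.03436164] [0.02890102 0.03512402 0.03754237]
plane [ 0.00185947 -0.02252615  0.03436164]
scene 232 [0.52636525 0.05711038 0.03733454] [0.0317433  0.03805966 0.04122333]
plane [-0.0014992   0.02213851  0.03733454]
```

View pics/c5.png

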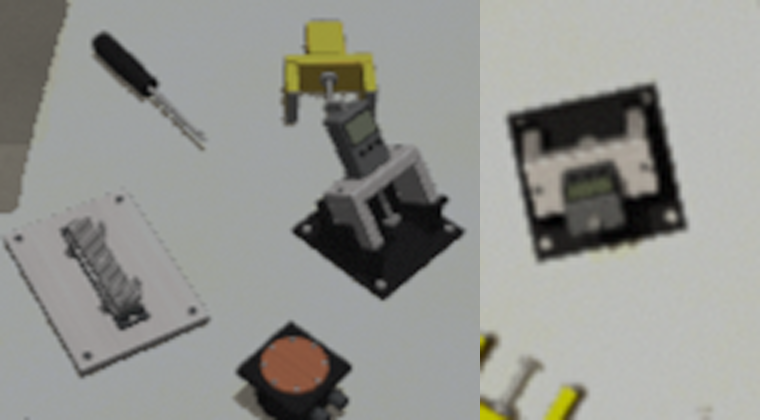

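The scene view shows the cover at (100,265) lying level in the tray: its top is about 37 mm above the bench, as it should be. The gauge head is at (355,140) left and (593,205) right. I'll fit a gauge model to the point cloud.

```bash
cat > fit.py <<'E'
from m import *
from scipy.optimize import least_squares
B=[([0,40,25],[22,6,25]),([0,-40,25],[22,6,25]),([0,0,52],[11,46,7]),([0,0,90.5],[13,20,31.5]),([0,0,127],[9,9,5])]
def sdf(p):
    r=[]
    for c,h in B:
        q=abs(p-np.array(c))-np.array(h)
        r.append(np.linalg.norm(np.maximum(q,0),axis=1)+np.minimum(q.max(1),0))
    return np.min(r,0)
def Rg(yaw,t):return R.from_euler("zy",[yaw,-t],degrees=True)
E
python3 - <<'E'
from fit import *
P={}
for n in("top","scene"):
    im,d,w=load(n,"1")
    m=(abs(w[...,0]-.60)<.09)&(abs(w[...,1]-.313)<.075)&(w[...,2]>.03)&(w[...,2]<.16)&(im.mean(-1)>55)
    P[n]=w[m]*1000;print(n,m.sum())
for k in("top","scene","both"):
    p=np.vstack(list(P.values())) if k=="both" else P[k]
    f=lambda v:sdf(Rg(v[3],v[4]).inv().apply(p-v[:3]))
    best=min((least_squares(f,[640+dx,313,20,13,35],loss="soft_l1",f_scale=2) for dx in(-20,0,20)),key=lambda s:s.cost)
    v=best.x;print(k,v.round(2),"cost",best.cost.round(0),"med",np.median(abs(best.fun)).round(2),"grip pt",(v[:3]+Rg(v[3],v[4]).apply([0,0,95])).round(1))
im,_,_=load("top","1")
c=[ray("top",200+(x-480)/4,150+y/4,.005)[:2] for x,y in[(508,117),(655,84),(686,228),(540,261)]]
print(np.round(c,4),np.mean(c,0));e=c[0]-c[3]+c[1]-c[2];print("holder yaw",np.degrees(np.arctan2(e[1],e[0])))
E
```

```text
top 606
scene 839
top [619.81 314.18  32.91  11.5   35.41] cost 3015.0 med 2.38 grip pt [564.8 314.2 110.3]
scene [619.23 312.72  34.08  11.27  35.46] cost 4782.0 med 2.03 grip pt [564.1 312.7 111.5]
both [619.94 312.94  33.33  11.18  35.53] cost 7833.0 med 2.16 grip pt [564.7 312.9 110.6]
[[0.6448 0.3845]
 [0.6744 0.2701]
 [0.5605 0.2421]
 [0.5317 0.3546]] [0.60284421 0.31281202]
holder yaw 14.299881114146952
```

```bash
sed -i 's/"zy"/"ZY"/' fit.py && python3 - <<'E'
from fit import *
P={}
for n in("top","scene"):
    im,d,w=load(n,"1")
    m=(abs(w[...,0]-.60)<.09)&(abs(w[...,1]-.313)<.075)&(w[...,2]>.03)&(w[...,2]<.16)&(im.mean(-1)>55)
    P[n]=w[m]*1000
for k in("top","scene","both"):
    p=np.vstack(list(P.values())) if k=="both" else P[k]
    f=lambda v:sdf(Rg(v[3],v[4]).inv().apply(p-v[:3]))
    best=min((least_squares(f,[640+dx,313,20,13,35],loss="soft_l1",f_scale=2) for dx in(-20,0,20)),key=lambda s:s.cost)
    v=best.x;print(k,v.round(2),"cost",best.cost.round(0),"med",np.median(abs(best.fun)).round(2),"grip",(v[:3]+Rg(v[3],v[4]).apply([0,0,95])).round(1))
G=v[:3]+Rg(v[3],v[4]).apply([0,0,100])
print("cap",(v[:3]+Rg(v[3],v[4]).apply([0,0,132])).round(1),"axis",Rg(v[3],v[4]).apply([0,0,1]).round(3),"grip100",G)
o=robot.get_obs()["position"]
go([G[0]/1000,G[1]/1000,.23],13.5)
E
```

```text
top [621.13 321.69  30.15  14.39  35.42] cost 2327.0 med 1.51 grip [567.8 308.  107.6]
scene [619.92 317.84  34.16  13.44  36.02] cost 3735.0 med 1.11 grip [565.6 304.9 111. ]
both [621.29 318.35  31.57  13.23  35.72] cost 6571.0 med 1.7 grip [567.3 305.7 108.7]
cap [546.3 300.7 138.7] axis [-0.568 -0.134  0.812] grip100 [564.45422015 304.98863412 112.75480342]
to [np.float64(0.5644542201533932), np.float64(0.304988634120194), 0.23] shift [ 0.1563 -2.2378  0.0078] turn -0.0845 yaw now -1.72
```

Emit:
move_arm(motion="1 0.02 -0.2 0 -0.03; 1 0.04 -0.4 0 -0.06; 1 0.05 -0.6 0 -0.0845; 1 0.06 -0.8 0 -0.0845; 1 0.08 -1 0 -0.0845; 1 0.08 -1 0 -0.0845; 1 0.08 -1 0 -0.0845; 1 0.08 -1 0 -0.0845")

```text
time: 9.28
position: [0.5419, 0.0572, 0.2316]
tool_rot: [0.993, 0.117, -0.0, 0.0]
ft_force: [0.6, -0.8, -0.0]
grip_width: 0.0871
grip_force: 0.0
```

```bash
python3 - <<'E'
from h import *
go([.5633,.3047,.20],13.7)
E
```

```text
to [0.5633, 0.3047, 0.2] shift [ 0.3926 -1.1787  0.1571] turn -0.0012 yaw now 13.49
```

Emit:
move_arm(motion="1 0.06 -0.2 0 0; 1 0.12 -0.4 0 0; 1 0.2 -0.6 0 0; 1 0.28 -0.8 0 0; 1 0.34 -0.95 0 0; 1 0.36 -1 0 0; 1 0.36 -1 0 0; 1 0.36 -1 0 0")

```text
time: 9.95
position: [0.5658, 0.2665, 0.2312]
tool_rot: [0.993, 0.116, -0.001, 0.001]
ft_force: [-0.2, -0.3, 0.2]
grip_width: 0.0869
grip_force: 0.0
```

```bash
python3 - <<'E'
from h import *
go([.5633,.3047,.1034],13.7)
E
```

```text
to [0.5633, 0.3047, 0.1034] shift [ 0.0325 -0.1894  0.6386] turn -0.0019 yaw now 13.36
```

Emit:
move_arm(motion="1 0.032 -0.189 0.05 -0.002; 1 0.032 -0.189 0.2 -0.002; 1 0.032 -0.189 0.4 -0.002; 1 0.032 -0.189 0.55 -0.002; 1 0.032 -0.189 0.638 -0.002; 1 0.032 -0.189 0.638 -0.002; 1 0.032 -0.189 0.638 -0.002; 1 0.032 -0.189 0.638 -0.002")

```text
time: 10.62
position: [0.5648, 0.305, 0.1055]
tool_rot: [0.993, 0.119, 0.001, -0.0]
ft_force: [-0.1, 0.1, 1.0]
grip_width: 0.0867
grip_force: 0.0
```

```bash
python3 - <<'E'
from h import *
go([.5633,.3047,.1034],13.7)
a,_=robot.camera("scene")
cv2.imwrite("pics/c6.png",cv2.resize(a[150:250,270:370,::-1],(600,600),interpolation=2))
E
```

```text
to [0.5633, 0.3047, 0.1034] shift [-0.0078 -0.0002  0.0103] turn -0.0004 yaw now 13.63
```

View pics/c6.png

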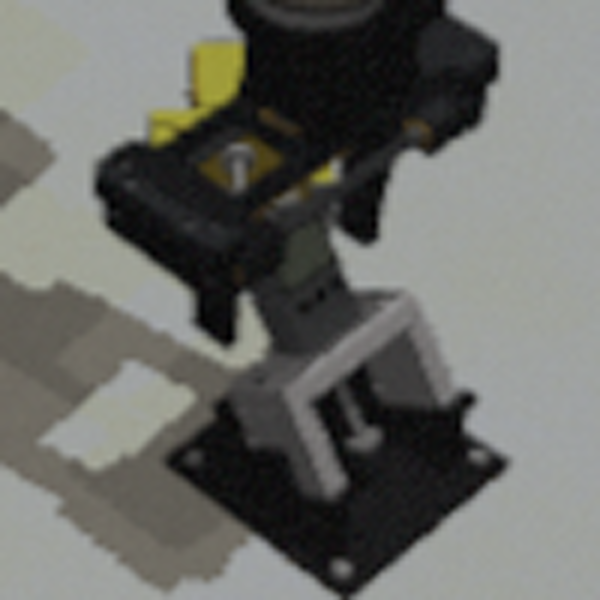

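The fingers, with tips at (220,340) and (365,235), straddle the grey head at (300,280). I'll close.

Emit:
move_arm(motion="-1 -0.008 0 0.01 0; -1 -0.008 0 0.01 0; -1 -0.008 0 0.01 0; -1 -0.008 0 0.01 0; -1 -0.008 0 0.01 0; -1 -0.008 0 0.01 0; -1 -0.008 0 0.01 0; -1 -0.008 0 0.01 0; -1 -0.008 0 0.01 0; -1 -0.008 0 0.01 0", newtons=40)

```text
time: 11.5
position: [0.5618, 0.3047, 0.1021]
tool_rot: [0.993, 0.12, -0.0, 0.001]
ft_force: [-0.3, -5.3, 2.4]
grip_width: 0.0395
grip_force: 40.0
```

Emit:
move_arm(motion="-1 -0.029 0 -0.041 0; -1 -0.058 0 -0.081 0; -1 -0.087 0 -0.122 0; -1 -0.117 0 -0.162 0; -1 -0.146 0 -0.203 0; -1 -0.175 0 -0.244 0; -1 -0.204 0 -0.284 0; -1 -0.233 0 -0.325 0; -1 -0.262 0 -0.365 0; -1 -0.262 0 -0.365 0; -1 -0.262 0 -0.365 0; -1 -0.262 0 -0.365 0")

```text
time: 12.5
position: [0.5108, 0.2935, 0.1749]
tool_rot: [0.993, 0.12, 0.0, -0.0]
ft_force: [-0.5, -0.7, -4.2]
grip_width: 0.0397
grip_force: 40.0
```

```bash
python3 - <<'E'
from h import *
o=robot.get_obs();print(o["position"],o["ft_force"],o["moment"],o["grip_width"])
E
```

```text
[0.51080681 0.2935041  0.1748823 ] [-0.48972779 -0.6612521  -4.19634244] [-0.0507991   0.13483736 -0.03080301] 0.03971118989257216
```

Emit:
move_arm(motion="-1 0 0 -0.1 0; -1 0 0 -0.2 0; -1 0 0 -0.2 0; -1 0 0 -0.2 0; -1 0 0 -0.2 0", newtons=15)

```text
time: 12.92
position: [0.5101, 0.2932, 0.2137]
tool_rot: [0.993, 0.12, -0.001, 0.0]
ft_force: [-0.5, -0.1, -3.9]
grip_width: 0.0397
grip_force: 15.0
```

```bash
python3 - <<'E'
from h import *
o=robot.get_obs();print(o["position"],o["ft_force"],o["moment"],o["grip_width"])
go([.5265,.0578,.2],-1.8)
E
```

```text
[0.51012468 0.29321251 0.2136905 ] [-0.53313871 -0.11080647 -3.85795379] [ 0.00310099  0.19282307 -0.05227991] 0.03967435328117866
to [0.5265, 0.0578, 0.2] shift [-0.2     1.1628  0.0692] turn 0.0864 yaw now 13.75
```

Emit:
move_arm(motion="-1 -0.02 0.12 0 0.02; -1 -0.05 0.3 0 0.04; -1 -0.08 0.5 0 0.06; -1 -0.11 0.68 0 0.0864; -1 -0.14 0.84 0 0.0864; -1 -0.16 0.97 0 0.0864; -1 -0.16 0.97 0 0.0864; -1 -0.16 0.97 0 0.0864; -1 -0.16 0.97 0 0.0864", newtons=15)

```text
time: 13.67
position: [0.5251, 0.0977, 0.2139]
tool_rot: [1.0, -0.016, -0.001, -0.0]
ft_force: [0.3, 0.0, -4.4]
grip_width: 0.0396
grip_force: 15.0
```

Emit:
move_arm(motion="-1 0 0 0 0; -1 0 0 0 0; -1 0 0 0 0; -1 0 0 0 0; -1 0 0 0 0; -1 0 0 0 0", newtons=10)

```text
time: 14.17
position: [0.5258, 0.0979, 0.215]
tool_rot: [1.0, -0.015, 0.0, -0.0]
ft_force: [-0.6, 0.4, -3.7]
grip_width: 0.0399
grip_force: 10.0
```

```bash
cat > g.py <<'E'
from fit import *
# gauge pose near the hand: yaw fixed, fit position+tilt with both cameras
def meas(yaw=-1.8,z0=.03,t0=35,tag="g"):
    o=robot.get_obs();print(o["position"],o["ft_force"].round(2),o["moment"].round(3),o["grip_force"])
    t=o["position"];P=[]
    im,d=robot.camera("scene");w=cloud(d,robot.camera_model("scene"))
    m=(np.hypot(w[...,0]-t[0],w[...,1]-t[1])<.12)&(w[...,2]>z0)&(w[...,2]<t[2]-.012)&(im.mean(-1)>60)
    p=w[m]*1000
    best=None
    for s in(t0,20,5):
        f=lambda v:sdf(Rg(yaw,v[3]).inv().apply(p-v[:3]))
        g0=(t*1000+[0,0,11])-Rg(yaw,s).apply([0,0,100])
        r=least_squares(f,[*g0,s],loss="soft_l1",f_scale=2)
        if best is None or r.cost<best.cost:best=r
    v=best.x;print(len(p),"gauge",v.round(1),"med",np.median(abs(best.fun)).round(2),"grasp rel z",Rg(yaw,v[3]).inv().apply(t*1000+[0,0,11]-v[:3]).round(1))
    return im,v
E
python3 - <<'E'
from g import *
im,v=meas()
cv2.imwrite("pics/c7.png",cv2.resize(im[110:290,170:330,::-1],(533,600),interpolation=2))
E
```

```text
[0.52579535 0.09786809 0.21498986] [-0.58  0.37 -3.74] [ 0.025  0.18  -0.016] 9.999640113674104
868 gauge [538.9  93.7  52.  -13.9] med 22.34 grasp rel z [-54.8   3.8 165.7]
```

View pics/c7.png

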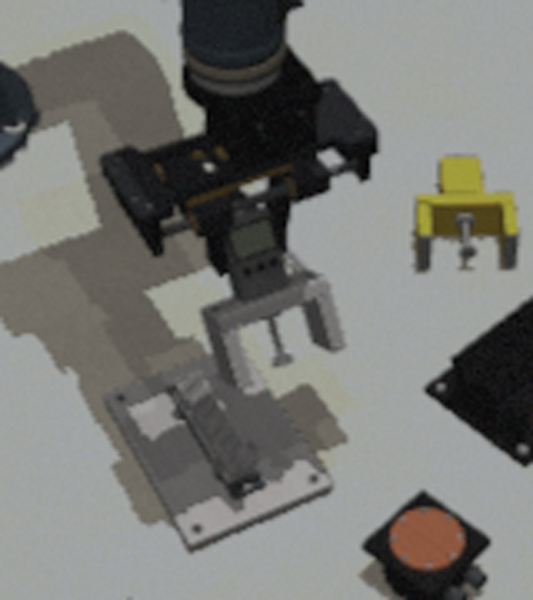

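The gauge hangs in the fingers at (265,290), still leaning and clear of the plate. The tool cannot tilt, so I'll right the gauge on free bench about its robot-side leg edges. Then I'll re-grip it square and carry it to the cover. First I measure how it hangs.

```bash
python3 - <<'E'
from g import *
meas(z0=.075)
go([.47,-.09,.215],-1.8)
E
```

```text
[0.52583245 0.09774685 0.21500013] [ 0.24 -1.36 -3.54] [0.029 0.173 0.001] 9.999689248215873
547 gauge [577.   95.9 141.6  17.9] med 1.57 grasp rel z [-22.8   0.3  96. ]
to [0.47, -0.09, 0.215] shift [-0.25    0.9465 -0.    ] turn 0.0001 yaw now -1.78
```

```bash
python3 - <<'E'
from fit import *
t=robot.get_obs()["position"]*1000+[0,0,11]
P=[]
for n in("scene","top"):
    im,d=robot.camera(n);w=cloud(d,robot.camera_model(n))*1000
    m=(np.hypot(w[...,0]-t[0]-20,w[...,1]-t[1])<100)&(w[...,2]>75)&(w[...,2]<t[2]-25)
    P.append(w[m]);print(n,m.sum())
p=P[0]
for T in(0,5,10,15,20,25,30,35,40):
    out=[]
    for lz in(96,102,108):
        Rr=Rg(-1.8,T);r=Rr.inv().apply(p-t)+[0,0,lz];s=sdf(r);out.append((round(np.median(abs(s)),2),round(np.median(s),2)))
    print(T,out)
E
```

```text
scene 594
top 0
0 [(np.float64(30.11), np.float64(30.11)), (np.float64(31.66), np.float64(31.66)), (np.float64(32.8), np.float64(32.8))]
5 [(np.float64(25.86), np.float64(25.86)), (np.float64(27.5), np.float64(27.5)), (np.float64(28.99), np.float64(28.99))]
10 [(np.float64(21.48), np.float64(21.48)), (np.float64(22.94), np.float64(22.94)), (np.float64(24.65), np.float64(24.65))]
15 [(np.float64(16.82), np.float64(16.82)), (np.float64(18.65), np.float64(18.65)), (np.float64(19.51), np.float64(19.51))]
20 [(np.float64(12.39), np.float64(12.39)), (np.float64(13.66), np.float64(13.66)), (np.float64(14.63), np.float64(14.63))]
25 [(np.float64(7.88), np.float64(7.88)), (np.float64(8.52), np.float64(8.52)), (np.float64(9.52), np.float64(9.52))]
30 [(np.float64(3.36), np.float64(2.89)), (np.float64(3.37), np.float64(3.36)), (np.float64(5.28), np.float64(5.28))]
35 [(np.float64(1.76), np.float64(0.72)), (np.float64(1.96), np.float64(1.18)), (np.float64(2.78), np.float64(1.47))]
40 [(np.float64(2.53), np.float64(0.54)), (np.float64(2.4), np.float64(0.92)), (np.float64(3.26), np.float64(1.27))]
```

Fit with the grasp at about z 99 mm on the head: the tilt is still 35°. I'll carry it to free bench.

Emit:
move_arm(motion="-1 -0.05 0.15 0 0; -1 -0.1 0.32 0 0; -1 -0.15 0.5 0 0; -1 -0.2 0.68 0 0; -1 -0.25 0.84 0 0; -1 -0.3 0.95 0 0; -1 -0.3 0.95 0.1 0; -1 -0.3 0.95 0.25 0; -1 -0.3 0.95 0.4 0; -1 -0.3 0.95 0.52 0; -1 -0.3 0.95 0.6 0; -1 -0.3 0.95 0.6 0")

```text
time: 15.37
position: [0.4586, -0.0903, 0.0926]
tool_rot: [1.0, -0.016, -0.002, -0.001]
ft_force: [-0.0, -0.5, -4.0]
grip_width: 0.0399
grip_force: 10.0
```

Emit:
move_arm(motion="-1 0 0 0.008 0; -1 0 0 0.008 0; -1 0 0 0.008 0; -1 0 0 0.008 0", newtons=6)

```text
time: 15.7
position: [0.4608, -0.0909, 0.0945]
tool_rot: [1.0, -0.016, 0.001, 0.001]
ft_force: [-0.1, -0.1, -3.1]
grip_width: 0.0396
grip_force: 6.0
```

```bash
python3 - <<'E'
from h import *
o=robot.get_obs();print(o["position"],o["ft_force"],o["moment"],o["grip_width"])
E
```

```text
[ 0.46081697 -0.09088567  0.09449659] [-0.10173133 -0.07613319 -3.12240672] [ 0.05429328  0.02967325 -0.04970894] 0.039648831973891185
```

```bash
python3 - <<'E'
from fit import *
o=robot.get_obs();print(o["ft_force"],o["moment"],o["position"])
t=o["position"]*1000+[0,0,11]
im,d=robot.camera("scene");w=cloud(d,robot.camera_model("scene"))*1000
m=(np.hypot(w[...,0]-t[0]-10,w[...,1]-t[1])<80)&(w[...,2]>8)&(w[...,2]<t[2]-25)
p=w[m];print(len(p))
f=lambda v:sdf(Rg(-1.8,v[0]).inv().apply(p-t-[0,v[3],0])+[v[2],0,v[1]])
for s in(0,15,30):
    r=least_squares(f,[s,100,0,0],loss="soft_l1",f_scale=2);print("tilt,L,x,y",r.x.round(1),round(r.cost),np.median(abs(r.fun)).round(2))
cv2.imwrite("pics/c8.png",cv2.resize(im[150:300,110:270,::-1],(640,600),interpolation=2))
E
```

```text
[-0.10173133 -0.07613319 -3.12240672] [ 0.05429328  0.02967325 -0.04970894] [ 0.46081697 -0.09088567  0.09449659]
626
tilt,L,x,y [  1.1  94.6 -23.8  -0.7] 4067 1.98
tilt,L,x,y [  1.1  94.6 -23.8  -0.7] 4067 1.98
tilt,L,x,y [  1.1  94.6 -23.8  -0.7] 4067 1.98
```

View pics/c8.png

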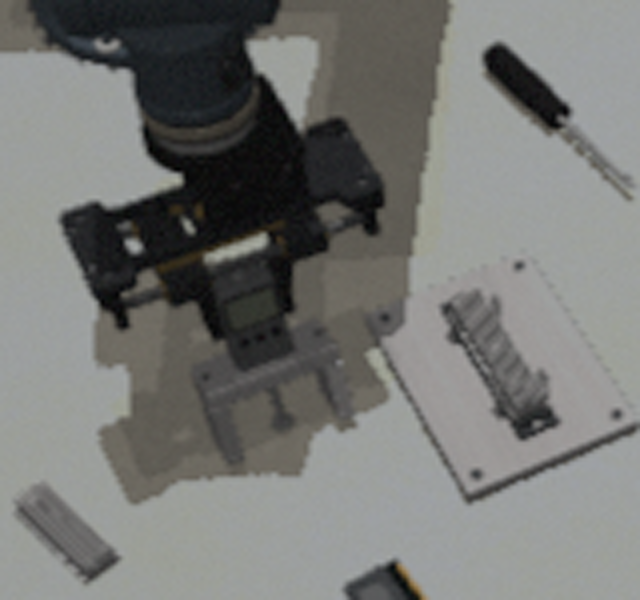

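The gauge at (265,370) now hangs nearly upright; it swung in the fingers at 6 N. I'll stand it on the bench here so it squares itself.

Emit:
move_arm(motion="-1 0 0 0.008 0; -1 0 0 0.016 0; -1 0 0 0.016 0; -1 0 0 0.016 0")

```text
time: 16.08
position: [0.4613, -0.091, 0.0918]
tool_rot: [1.0, -0.016, 0.002, 0.001]
ft_force: [-0.5, 0.0, 5.8]
grip_width: 0.0396
grip_force: 6.0
```

Emit:
move_arm(motion="-1 0 0 0.008 0; -1 0 0 0.016 0; -1 0 0 0.016 0; -1 0 0 0.016 0")

```text
time: 16.42
position: [0.4614, -0.0909, 0.0886]
tool_rot: [1.0, -0.016, 0.002, 0.001]
ft_force: [-0.2, 0.6, 7.2]
grip_width: 0.0396
grip_force: 6.0
```

```bash
python3 - <<'E'
from fit import *
o=robot.get_obs();print(o["ft_force"],o["moment"],o["position"])
t=o["position"]*1000+[0,0,11]
im,d=robot.camera("scene");w=cloud(d,robot.camera_model("scene"))*1000
m=(np.hypot(w[...,0]-t[0]-10,w[...,1]-t[1])<80)&(w[...,2]>8)&(w[...,2]<t[2]-25)
p=w[m]
q=w[m&(w[...,2]>62)];print("head front x by z",[(z,len(s),np.median(s[:,0]).round(1)) for z in range(62,80,4) for s in[q[(abs(q[:,2]-z-2)<2)&(abs(q[:,1]-t[1])<17)]] if len(s)])
for yy in(-40,0,40):
    print(yy,[(z,np.percentile(s[:,0],[10,50,90]).round(0)) for z in range(8,72,8) for s in[p[(abs(p[:,2]-z-4)<4)&(abs(p[:,1]-t[1]-yy)<8)]] if len(s)>3])
E
```

```text
[-0.22453372  0.58154893  7.21749941] [0.29608238 0.05020155 0.06994649] [ 0.46137766 -0.09093861  0.0886178 ]
head front x by z [(62, 17, np.float64(497.0)), (66, 34, np.float64(492.9)), (70, 31, np.float64(492.2)), (74, 5, np.float64(484.4))]
-40 [(8, array([471., 491., 504.])), (16, array([491., 508., 513.])), (24, array([477., 506., 510.])), (32, array([487., 504., 508.])), (40, array([479., 500., 505.])), (48, array([474., 498., 503.])), (56, array([456., 469., 499.])), (64, array([475., 486., 497.]))]
0 [(8, array([488., 493., 498.])), (16, array([488., 492., 500.])), (24, array([485., 487., 490.])), (32, array([483., 485., 486.])), (56, array([497., 497., 500.])), (64, array([485., 494., 498.]))]
40 [(8, array([471., 497., 513.])), (16, array([492., 511., 514.])), (24, array([487., 510., 512.])), (32, array([494., 507., 511.])), (40, array([503., 506., 509.])), (48, array([495., 500., 505.])), (56, array([462., 471., 502.])), (64, array([474., 486., 499.]))]
```

Emit:
move_arm(motion="-1 0.02 0 -0.005 0; -1 0.04 0 -0.005 0; -1 0.06 0 -0.005 0; -1 0.08 0 -0.005 0; -1 0.1 0 -0.003 0; -1 0.12 0 0 0; -1 0.12 0 0 0; -1 0.12 0 0 0")

```text
time: 17.13
position: [0.4855, -0.0917, 0.087]
tool_rot: [1.0, -0.016, 0.002, 0.0]
ft_force: [2.3, -0.5, 3.3]
grip_width: 0.0399
grip_force: 6.0
```

```bash
cat > leg.py <<'E'
from fit import *
def legs(yaw=-1.8):
    o=robot.get_obs();print(o["ft_force"].round(1),o["moment"].round(3),o["position"].round(4))
    t=o["position"]*1000
    F=[robot.camera("scene") for _ in range(3)];d=np.median([f[1] for f in F],0);w=cloud(d,robot.camera_model("scene"))*1000
    p=w[(np.hypot(w[...,0]-t[0]-20,w[...,1]-t[1])<90)&(w[...,2]>5)&(w[...,2]<t[2])]
    l=R.from_euler("z",-yaw,degrees=True).apply(p-[t[0],t[1],0])
    for yy in(-40,40):
        print(yy,[(z,np.percentile(s[:,0],75).round(1)) for z in range(14,58,8) for s in[l[(abs(l[:,2]-z-4)<4)&(abs(l[:,1]-yy)<9)]] if len(s)>3])
    print("head",[(z,np.percentile(s[:,0],75).round(1),len(s)) for z in range(62,120,8) for s in[l[(abs(l[:,2]-z-4)<4)&(abs(l[:,1])<17)]] if len(s)>3])
    return F[0][0]
E
python3 -c "
from leg import *
legs()"
```

```text
[ 2.3 -0.5  3.3] [-0.043 -0.367  0.066] [ 0.4855 -0.0917  0.087 ]
-40 [(14, np.float64(27.6)), (22, np.float64(28.2)), (30, np.float64(28.0)), (38, np.float64(26.8)), (46, np.float64(26.5)), (54, np.float64(24.2))]
40 [(14, np.float64(28.5)), (22, np.float64(27.2)), (30, np.float64(27.2)), (38, np.float64(27.7)), (46, np.float64(26.9)), (54, np.float64(24.7))]
head [(62, np.float64(23.4), 58), (70, np.float64(17.1), 27), (78, np.float64(16.6), 27)]
```

The leg faces are vertical now, so the gauge stands square. I'll release, centre on it (+5 mm in x) and re-grip firmly.

Emit:
move_arm(motion="0 0 0 0 0; 0 0 0 0 0; 0 0 0 0 0; 0 0.025 0 0 0; 0 0.025 0 0 0; -1 0.025 0 0 0; -1 0.025 0 0 0; -1 0.025 0 0 0; -1 0.025 0 0 0; -1 0.025 0 0 0; -1 0.025 0 0 0", newtons=40)

```text
time: 18.2
position: [0.4889, -0.0915, 0.0868]
tool_rot: [1.0, -0.016, -0.0, -0.0]
ft_force: [0.9, -0.8, -2.3]
grip_width: 0.0397
grip_force: 40.0
```

```bash
python3 -c "
from leg import *
legs();print(robot.get_obs()['grip_width'])"
```

```text
[ 0.9 -0.8 -2.3] [-0.112 -0.068  0.011] [ 0.4889 -0.0915  0.0868]
-40 [(14, np.float64(25.3)), (22, np.float64(25.6)), (30, np.float64(25.5)), (38, np.float64(25.5)), (46, np.float64(25.6)), (54, np.float64(19.9))]
40 [(14, np.float64(26.0)), (22, np.float64(25.4)), (30, np.float64(25.9)), (38, np.float64(25.3)), (46, np.float64(25.4)), (54, np.float64(21.0))]
head [(62, np.float64(19.8), 36), (70, np.float64(16.9), 21), (78, np.float64(17.2), 22)]
0.039765879661544226
```

```bash
python3 -c "
from h import *
go([.523,.0578,.167],-1.8)"
```

```text
to [0.523, 0.0578, 0.167] shift [ 0.1476 -0.7509 -0.4006] turn 0.0 yaw now -1.8
```

Emit:
move_arm(motion="-1 0 0 -0.06 0; -1 0 0 -0.2 0; -1 0 0 -0.34 0; -1 0.01 -0.06 -0.4 0; -1 0.04 -0.2 -0.4 0; -1 0.07 -0.36 -0.4 0; -1 0.1 -0.52 -0.4 0; -1 0.13 -0.66 -0.4 0; -1 0.147 -0.751 -0.4 0; -1 0.147 -0.751 -0.4 0; -1 0.147 -0.751 -0.4 0; -1 0.147 -0.751 -0.4 0")

```text
time: 19.35
position: [0.522, 0.0576, 0.1664]
tool_rot: [1.0, -0.015, -0.001, 0.0]
ft_force: [-0.3, -0.5, -3.6]
grip_width: 0.0401
grip_force: 40.0
```

```bash
python3 -c "
from leg import *
from h import *
o=robot.get_obs();print(o['position'],o['ft_force'],o['moment'],o['grip_width'])
go([.523,.0578,.112],-1.8)
t=o['position']*1000
d=np.median([robot.camera('scene')[1] for _ in range(2)],0);w=cloud(d,robot.camera_model('scene'))*1000
p=w[(np.hypot(w[...,0]-t[0]-10,w[...,1]-t[1])<80)&(w[...,2]>80)&(w[...,2]<t[2])]
l=R.from_euler('z',1.8,degrees=True).apply(p-[t[0],t[1],0])
for yy in(-40,40):
    print(yy,[(z,len(s),np.percentile(s[:,0],75).round(1),np.median(s[:,1]).round(1)) for z in range(80,140,8) for s in[l[(abs(l[:,2]-z-4)<4)&(abs(l[:,1]-yy)<9)]] if len(s)>3])
"
```

```text
[0.52196902 0.05764921 0.16641274] [-0.26469757 -0.46288354 -3.60492885] [0.0839183  0.12110034 0.02693266] 0.04005742384869532
to [0.523, 0.0578, 0.112] shift [ 0.0057 -0.001   0.2721] turn 0.0002 yaw now -1.77
-40 [(80, 11, np.float64(24.8), np.float64(-46.7)), (88, 18, np.float64(25.8), np.float64(-46.7)), (96, 21, np.float64(24.9), np.float64(-46.6)), (104, 18, np.float64(24.1), np.float64(-45.9)), (112, 20, np.float64(24.8), np.float64(-46.8)), (120, 17, np.float64(25.6), np.float64(-46.7)), (128, 21, np.float64(24.5), np.float64(-45.3)), (136, 91, np.float64(18.6), np.float64(-39.8))]
40 [(80, 12, np.float64(24.1), np.float64(33.8)), (88, 16, np.float64(25.3), np.float64(33.7)), (96, 14, np.float64(25.1), np.float64(33.7)), (104, 12, np.float64(25.8), np.float64(36.1)), (112, 11, np.float64(25.9), np.float64(34.0)), (120, 10, np.float64(25.7), np.float64(38.2)), (128, 9, np.float64(25.7), np.float64(37.5)), (136, 59, np.float64(19.2), np.float64(38.3))]
```

Emit:
move_arm(motion="-1 0.005 0 0.05 0; -1 0.005 0 0.1 0; -1 0.005 0 0.15 0; -1 0.005 0 0.19 0; -1 0.005 0 0.22 0; -1 0.005 0 0.245 0; -1 0.005 0 0.265 0; -1 0.005 0 0.27 0; -1 0.005 0 0.27 0; -1 0.005 0 0.27 0")

```text
time: 20.28
position: [0.5242, 0.0578, 0.1132]
tool_rot: [1.0, -0.016, 0.0, -0.0]
ft_force: [-0.4, 0.8, -3.7]
grip_width: 0.0399
grip_force: 40.0
```

```bash
python3 -c "
from h import *
o=robot.get_obs();print(o['position'],o['ft_force'],o['moment'])"
```

```text
[0.524159   0.05778308 0.11317715] [-0.43821509  0.75484339 -3.69058108] [ 0.07022053  0.17278008 -0.00357688]
```

Emit:
move_arm(motion="-1 0 0 0.007 0; -1 0 0 0.014 0; -1 0 0 0.021 0; -1 0 0 0.028 0; -1 0 0 0.035 0; -1 0 0 0.042 0; -1 0 0 0.049 0; -1 0 0 0.055 0; -1 0 0 0.061 0; -1 0 0 0.066 0; -1 0 0 0.066 0")

```text
time: 21.2
position: [0.524, 0.0576, 0.0996]
tool_rot: [1.0, -0.016, -0.0, 0.0]
ft_force: [1.0, -0.3, -3.8]
grip_width: 0.04
grip_force: 40.0
```

Emit:
move_arm(motion="-1 0 0 0.004 0; -1 0 0 0.008 0; -1 0 0 0.008 0; -1 0 0 0.008 0")

```text
time: 21.53
position: [0.5241, 0.0576, 0.0988]
tool_rot: [1.0, -0.016, 0.0, 0.0]
ft_force: [-1.8, 0.3, 3.8]
grip_width: 0.0398
grip_force: 40.0
```

Emit:
move_arm(motion="-1 0 0 0.003 0; -1 0 0 0.003 0; -1 0 0 0.003 0; -1 0 0 0.003 0", newtons=8)

```text
time: 21.87
position: [0.5243, 0.0576, 0.0986]
tool_rot: [1.0, -0.016, 0.001, 0.0]
ft_force: [-1.6, -1.4, 7.4]
grip_width: 0.0399
grip_force: 8.0
```

```bash
sed -i 's/>5)&(w/>20)\&(w/' leg.py && python3 -c "
from leg import *
im=legs()
cv2.imwrite('pics/c9.png',cv2.resize(im[160:290,180:300,::-1],(554,600),interpolation=2))"
```

```text
[-1.6 -1.4  7.4] [-0.009  0.326  0.039] [0.5243 0.0576 0.0986]
-40 [(14, np.float64(13.6)), (22, np.float64(24.6)), (30, np.float64(23.6)), (38, np.float64(25.0)), (46, np.float64(24.9)), (54, np.float64(25.5))]
40 [(14, np.float64(25.6)), (22, np.float64(24.8)), (30, np.float64(24.8)), (38, np.float64(25.7)), (46, np.float64(25.8)), (54, np.float64(26.2))]
head [(62, np.float64(25.0), 24), (70, np.float64(23.7), 52), (78, np.float64(17.2), 23), (86, np.float64(17.0), 21), (94, np.float64(17.5), 14)]
```

View pics/c9.png

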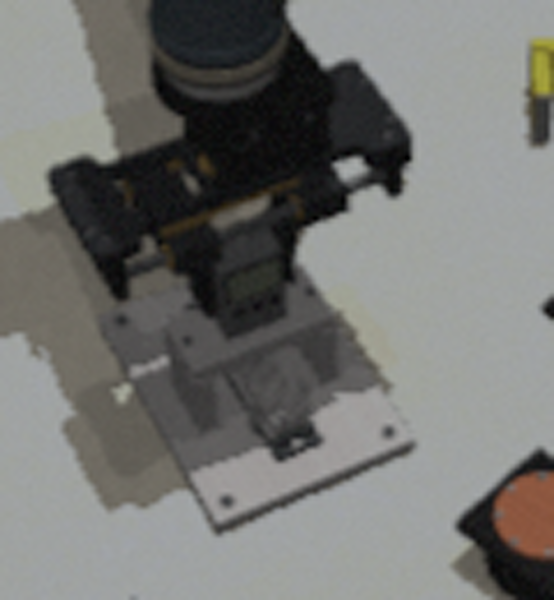

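The gauge stands across the cover at (265,360), with both legs on the plate. I'll ease the grip so the legs settle flat while it is still held, then release.

Emit:
move_arm(motion="-1 0 0 0 0; -1 0 0 0 0; -1 0 0 0 0; -1 0 0 0 0; -1 0 0 0 0; -1 0 0 0 0", newtons=4)

```text
time: 22.52
position: [0.5243, 0.0576, 0.0983]
tool_rot: [1.0, -0.016, 0.001, 0.0]
ft_force: [-1.2, -0.7, 5.5]
grip_width: 0.0403
grip_force: 4.0
```

```bash
python3 -c "
from leg import *
legs()"
```

```text
[-1.2 -0.7  5.5] [ 0.009  0.197 -0.016] [0.5243 0.0576 0.0983]
-40 [(14, np.float64(5.8)), (22, np.float64(25.3)), (30, np.float64(24.9)), (38, np.float64(24.5)), (46, np.float64(24.5)), (54, np.float64(24.8))]
40 [(14, np.float64(24.8)), (22, np.float64(25.1)), (30, np.float64(25.4)), (38, np.float64(24.8)), (46, np.float64(25.2)), (54, np.float64(26.0))]
head [(62, np.float64(25.5), 20), (70, np.float64(24.1), 51), (78, np.float64(17.1), 24), (86, np.float64(16.8), 21), (94, np.float64(16.9), 12)]
```

Emit:
move_arm(motion="-0.2 0 0 0 0; 0.2 0 0 0 0; 0.4 0 0 0 0; 0.4 0 0 0 0; 0.4 0 0 0 0; 0.4 0 0 -0.1 0; 0.4 0 0 -0.25 0; 0.4 0 0 -0.45 0; 0.4 0 0 -0.65 0; 0.4 0 0 -0.65 0; 0.4 0 0 -0.65 0")

```text
time: 23.58
position: [0.5257, 0.0577, 0.23]
tool_rot: [1.0, -0.016, 0.003, 0.0]
ft_force: [-0.6, -0.0, -0.7]
grip_width: 0.0609
grip_force: 0.0
```

Emit:
move_arm(motion="0.4 -0.1 0.2 0 0; 0.4 -0.2 0.4 0 0; 0.4 -0.3 0.6 0 0; 0.4 -0.3 0.8 0 0; 0.4 -0.3 1 0 0; 0.4 -0.3 1 0 0; 0.4 -0.3 1 0 0; 0.4 -0.3 1 0 0")

```text
time: 24.25
position: [0.4567, -0.1397, 0.2262]
tool_rot: [1.0, -0.016, -0.002, -0.001]
ft_force: [-0.3, 1.4, 0.4]
grip_width: 0.0606
grip_force: 0.0
```

```bash
python3 - <<'E'
from fit import *
P=[]
for n in("top","scene"):
    F=[robot.camera(n) for _ in range(3)];w=cloud(np.median([f[1] for f in F],0),robot.camera_model(n))*1000
    p=w[(abs(w[...,0]-527)<60)&(abs(w[...,1]-58)<60)&(w[...,2]>45)&(w[...,2]<160)];P.append(p)
    f=lambda v:sdf(Rg(v[3],v[4]).inv().apply(p-v[:3]))
    r=least_squares(f,[527,58,12,-1.8,0],loss="soft_l1",f_scale=2);print(n,len(p),r.x.round(1),np.median(abs(r.fun)).round(2))
    c=w[(abs(w[...,0]-527)<52)&(abs(w[...,0]-527)>28)&(abs(w[...,1]-58)<9)&(w[...,2]>25)&(w[...,2]<45)];print("cover top",c.mean(0).round(1),[np.median(c[s*(c[:,0]-527)>0][:,2]).round(1) for s in(-1,1)])
    im=F[0][0]
print(robot.get_obs()["position"])
cv2.imwrite("pics/c10.png",cv2.resize(im[140:320,140:340,::-1],(667,600),interpolation=2))
E
```

```text
top 471 [525.3  58.9  11.   -4.7  -2.2] 1.43
cover top [522.4  58.2  32.5] [np.float64(34.0), np.float64(32.8)]
scene 768 [535.5  55.9  15.1  -6.2   4.1] 1.53
cover top [566.   57.9  36.4] [np.float64(40.8), np.float64(37.6)]
[ 0.45772436 -0.13887535  0.22740203]
```

View pics/c10.png

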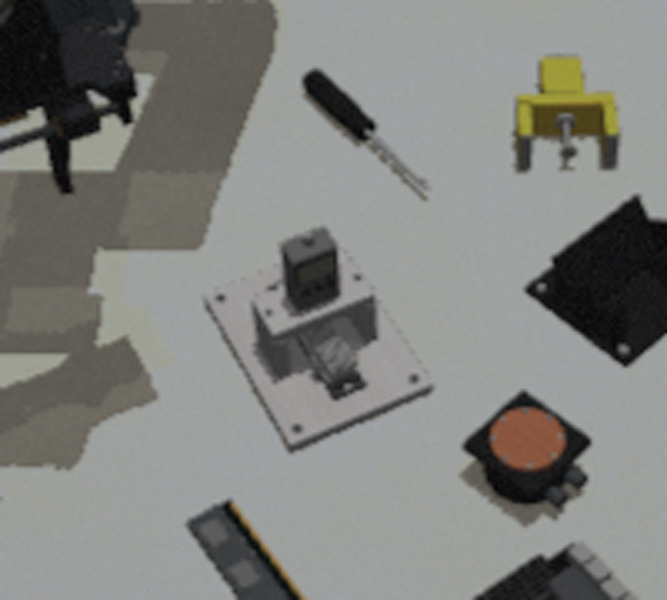

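The gauge stands free and upright at (312,300), square across the cover on the plate. The arm is clear and the bystanders are undisturbed, so I'll hand it in.

```bash
python3 -c "
from rig import robot
print(robot.hand_in())"
```

```text
the job is handed in; nothing more can be done
None
```

The job is handed in, verdict not shown: the long cover is clipped level in the tray and the gauge stands released across its middle on the plate; I couldn't read the plunger value directly.

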